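Show which gourd takes which inlay pattern

ROBOT

A 6-joint arm with a two-finger parallel gripper is mounted at the origin on the work surface. World frame = base frame: x ahead of the robot, y to its left, z up, the work surface at z = 0. Lengths are in mm, angles in rad, forces in N, time in s.
With the tool pointing down it reaches from about 300 to 775 mm from the base axis. Payload 14.6 kg.
Tool frame: the origin (TCP) lies between the finger pads, 19 mm behind the fingertips; this is the grasp point; z points along the fingers, y is the line along which they close (so a half turn about z gives the same grasp; the last joint's range is limited). The gripper opens to 85 mm and grips with 20 to 120 N. Pads are 22 mm wide; open, the fingers measure 114 mm over their backs; the gripper's body (76 mm by 85 mm) begins 54 mm behind the grasp point. The pads swing forward as they close: fully open they stand 13 mm farther back than shut.
Start: joints at [-1.334, 0.3, 1.521, -0, 1.321, -0.067], TCP at [164.525, -524.806, 249.981] pointing down, gripper open.
Joint ranges: [-3.03, 3.03], [-0.79, 2.21], [0.23, 2.52], [-1.04, 4.18], [0, 3.07], [-2.55, 2.55]. Speed limits (rad/s): [2.22, 2.22, 2.57, 3.14, 3.14, 3.14].

INTERFACE

Orientations are given as a unit quaternion [w, x, y, z].
In Python, from rig import bot gives the robot as it stands. Calls block until the motion is done:
- bot.move_to(position, orientation): joint-space move of the TCP to a pose.
- bot.servo_line(position, attitude=None, speed=150, until_force=None): straight line of the TCP; attitude=None keeps the orientation; speed is the mean speed in mm/s. With until_force (N) it stops when the force on the tool has changed by that much, and returns True; else False.
- bot.move_joints(angles): joint-space move.
- bot.move_gripper(opening, grip_force=None): finger opening in mm; grip_force is the grip in N (None keeps the last); returns when the fingers have stopped.
- bot.dwell(seconds).
- bot.ik(position, orientation): joint angles nearest the present ones, or None.
- bot.read_state(): the state.
- bot.read_camera(name): name is "scene" or "top" or "wrist"; returns a dict with "image" (384x512x3 uint8, blue, green, red), "depth" (384x512 float32, mm along the optical axis (not along the pixel's ray), 0 where there is no reading), "fovy" (degrees; the focal length in pixels is half the picture's height over the tangent of half this angle, whatever the lens; pixels are square), "cx", "cy" (the principal point, pixels), "eye" and "attitude" of the camera in the world; the wrist camera has in their place "mount" (4x4, takes a point from camera to tool coordinates, whose origin is the TCP and whose axes are the flange's). Camera axes: x right, y down, z forward; pixel columns grow to the right and rows downward; lengths in mm; the calibration is good to about 2 mm. The wrist camera is an equidistant fisheye: a pixel r from the principal point sees the ray r / f radians off the axis. A picture is of the moment at which its call begins: read the wrist's pose just before it.
A pose or a line that the arm cannot do raises bot.MotionError and nothing moves.
- bot.finish_job(): hands the job in; it is judged then, once.
The state is a dict: "clock": time; "joint_positions": joint angles; "qvel": joint speeds; "effort": joint torques, N m; "ee_pos": TCP position; "tool_rot": TCP orientation; "ft_force": force on the tool from outside, world axes, zero at the start; "moment": the same for the moment, N m; "grip_width": finger opening in mm; "grip_force": force on a finger pad.
Only numpy, scipy, OpenCV 4.12 (cv2) and the standard library are available. Lean on these libraries where they do the work, as an engineer would, in place of code of your own. Each camera call takes 0.05 s, during which the arm holds its last target. There are 200 camera calls.

TASK

Press the bench call button fully down and let it up again to call the apprentice, then show her the next job: with the fingers pointing down, point at the smallest gourd from two or three centimetres above its stem and hold there for two seconds, then point in the same way at the sample tile with the crescent inlay and finish there, still pointing at it. The lacquer is tacky, so touch none of the gourds or tiles; bring the fingers close over no other gourd or tile on the way, and leave everything else on the bench where it is.

Things in the scene. Friction and masses are not known exactly. Their poses are not given: they have to be found in the camera images.
- gourd_small: the SMALLEST of three tan bottle gourds of the same shape (two bulbs, stem on top), standing upright, loose; 60 mm tall, 41 mm across the lower bulb; origin at the centre of its underside, z up
- gourd_small_top (a point): top of the stem of gourd_small, on its axis, 60 mm above its underside
- gourd_medium: the middle-sized of three tan bottle gourds of the same shape (two bulbs, stem on top), standing upright, loose; 82 mm tall, 56 mm across the lower bulb; origin at the centre of its underside, z up
- gourd_medium_top (a point): top of the stem of gourd_medium, on its axis, 82 mm above its underside
- gourd_large: the largest of three tan bottle gourds of the same shape (two bulbs, stem on top), standing upright, loose; 105 mm tall, 71 mm across the lower bulb; origin at the centre of its underside, z up
- gourd_large_top (a point): top of the stem of gourd_large, on its axis, 105 mm above its underside
- tile_crescent: one of three loose black lacquered sample tiles, 70 x 70 x 10 mm, lying flat, with a pale shell inlay standing 1.5 mm proud of its top: a crescent moon, 25 x 35 mm, about 15 mm wide at its thickest, its outline centred on the tile; origin at the centre of its underside, z up
- tile_crescent_top (a point): centre of the top of tile_crescent, at the inlay's upper face, 11.5 mm above the bench
- tile_round: one of three loose black lacquered sample tiles, 70 x 70 x 10 mm, lying flat, with a pale shell inlay standing 1.5 mm proud of its top: a round disc, 38 mm across, centred; origin at the centre of its underside, z up
- tile_round_top (a point): centre of the top of tile_round, at the inlay's upper face, 11.5 mm above the bench
- tile_diamond: one of three loose black lacquered sample tiles, 70 x 70 x 10 mm, lying flat, with a pale shell inlay standing 1.5 mm proud of its top: a diamond (32 mm square set cornerwise), centred; origin at the centre of its underside, z up
- tile_diamond_top (a point): centre of the top of tile_diamond, at the inlay's upper face, 11.5 mm above the bench
- call (a joint): travel of the call button in m: 0 at rest, 0.006 fully down; a spring brings it back at once; about 5 N holds it fully down
- call_top (a point): centre of the top face of the call button's cap at the time (moves down as it is pressed): a round off-white cap 40 mm across, its top 22 mm above the bench at rest, on a round black housing 56 mm across and 12 mm tall fixed to the bench; pressed straight down
- spool: black thread spool, 42 mm across, 34 mm tall, bystander, loose; origin centre of underside
- cup: small white porcelain cup, 48 mm across, 50 mm tall, bystander, loose; origin centre of underside
- bowl: black bowl, 110 mm across, 45 mm tall, bystander, loose; origin centre of underside
- brush: lacquer brush 170 mm long with wooden handle, lying flat, bystander, loose; along its own x
- bar: black square bar 45 x 240 x 22 mm lying flat, bystander, loose; origin centre of underside, long along its y
- jar: amber glass jar with steel cap, 60 mm across, 60 mm tall, bystander, loose; origin centre of underside
- weight: steel cylinder, 48 mm across, 40 mm tall, bystander, loose; origin centre of underside
Mind the look-alikes: they are no part of the job. What is shaped like the part that bears call but blue or brown is not meant.

How it is judged (in metres and radians):
On the way, in this order (a step that is already met when the one before it is completed fails the run):
1. the call button is pressed fully down (at least 4.5 of its 6 mm) (value of joint call above 0.0045 m), for 0.05 s.
2. the call button has come up again (value of joint call below 0.0015 m), for 0.05 s.
3. the tool points down at the smallest gourd from just above its stem (TCP within 22 mm sideways, 12 to 70 mm above it) and holds there 1.5 s (horizontal distance between the grasp point and gourd_small_top below 0.022 m and z of the grasp point in the frame of gourd_small_top between 0.012 and 0.07 m and angle between the grasp point's own z axis and vertical above 2.4 rad), for 1.5 s.
4. the tool points down in the same way at the crescent tile (TCP within 25 mm of its centre sideways, 12 to 70 mm above it) (horizontal distance between the grasp point and tile_crescent_top below 0.025 m and z of the grasp point in the frame of tile_crescent_top between 0.012 and 0.07 m and angle between the grasp point's own z axis and vertical above 2.4 rad), for 0.5 s.
At the end, for the whole second after the job is handed in: the TCP is still over the crescent tile, within 25 mm of its centre sideways and 12 to 70 mm above its top, fingers pointing down to within about 42 degrees; the call button is up; every gourd and tile is within 8 mm of where it began (all of step 4 and value of joint call below 0.0015 m and distance of each of gourd_small, gourd_medium, gourd_large, tile_crescent, tile_round, tile_diamond from where it was at the start of the episode below 0.008 m); the robot touches nothing.
It fails at once if a gourd or a tile is touched by the robot (contact force between any of gourd_small, gourd_medium, gourd_large, tile_crescent, tile_round, tile_diamond and the fingers above 0.3 N or contact force between any of gourd_small, gourd_medium, gourd_large, tile_crescent, tile_round, tile_diamond and the arm above 0.3 N).
It fails at once if a gourd or a tile is lifted or displaced (distance of any of gourd_small, gourd_medium, gourd_large, tile_crescent, tile_round, tile_diamond from where it was at the start of the episode above 0.012 m).
It fails at once if another gourd or tile is pointed at (TCP within 20 mm sideways of its middle and 12 to 50 mm above its top, even in passing) ((horizontal distance between the grasp point and gourd_medium_top below 0.02 m and z of the grasp point in the frame of gourd_medium_top between 0.012 and 0.05 m) or (horizontal distance between the grasp point and gourd_large_top below 0.02 m and z of the grasp point in the frame of gourd_large_top between 0.012 and 0.05 m) or (horizontal distance between the grasp point and tile_round_top below 0.02 m and z of the grasp point in the frame of tile_round_top between 0.012 and 0.05 m) or (horizontal distance between the grasp point and tile_diamond_top below 0.02 m and z of the grasp point in the frame of tile_diamond_top between 0.012 and 0.05 m)).
It fails at once if a bystander is moved more than 15 mm (distance of any of spool, cup, bowl, brush, bar, jar, weight from where it was at the start of the episode above 0.015 m).
It also fails if it takes over 48 s, if anything falls off the work surface, if the arm or the gripper's body presses on something with over 40 N, if the wrist force passes 120 N, or if a joint passes its speed limit or range.

## Working session

There is one attempt and no reset: what is moved stays moved. The work goes in short steps, each a Python script; the robot and the scene stay as the last script left them, time stands still between calls to the robot, and variables do not carry over. Pictures are saved under pics/ and viewed, at most 10 in all, crops included, and the job is handed in when it is done.

```bash
mkdir -p pics; cat > h.py <<'E'
import numpy as np,cv2
from scipy.spatial.transform import Rotation as R
from rig import bot
def world(c,u,v,d=None):
    f=192/np.tan(np.radians(c["fovy"])/2)
    d=c["depth"][int(round(v)),int(round(u))] if d is None else d
    q=c["attitude"]; q=np.array(q)
    M=q if q.ndim==2 else R.from_quat(q[[1,2,3,0]]).as_matrix()
    return M@np.array([(u-c["cx"])/f*d,(v-c["cy"])/f*d,d])+np.array(c["eye"])
E
python3 - <<'E'
from h import *
import pickle
D={}
for n in("top","scene"):
    c=bot.read_camera(n);D[n]=c;print(n,{k:v for k,v in c.items() if k not in("image","depth")})
    cv2.imwrite(f"pics/{n}.png",cv2.resize(c["image"],(800,600),interpolation=cv2.INTER_CUBIC))
pickle.dump(D,open("d.pkl","wb"))
s=bot.read_state();print(s["clock"],s["ee_pos"],s["tool_rot"])
E
```

```text
top {'fovy': 43.588770402743805, 'cx': 248.44329236051541, 'cy': 197.6413402274789, 'eye': array([ 468.61869219,    2.84318285, 1311.01632572]), 'attitude': array([ 0.04167937, -0.70504707,  0.706937  , -0.03757052])}
scene {'fovy': 43.748613898957274, 'cx': 256.3602119507819, 'cy': 191.52512352836732, 'eye': array([1612.74360173, -339.82000919,  846.96213758]), 'attitude': array([-0.37646818,  0.7213839 ,  0.51958415, -0.26059408])}
0.1 [ 164.47261755 -524.64218928  249.48786775] [-4.99674852e-04  9.88485726e-01  1.51313307e-01 -5.46812359e-05]
```

View pics/top.png

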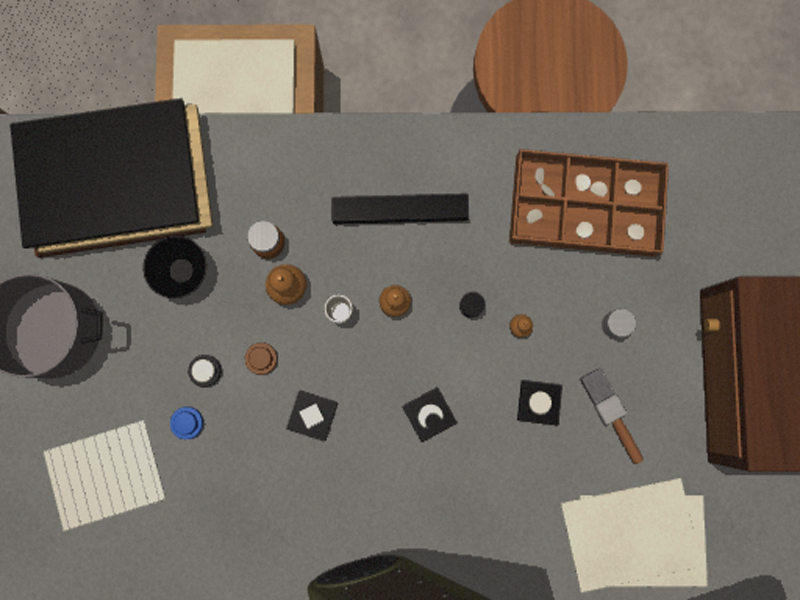

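View pics/scene.png

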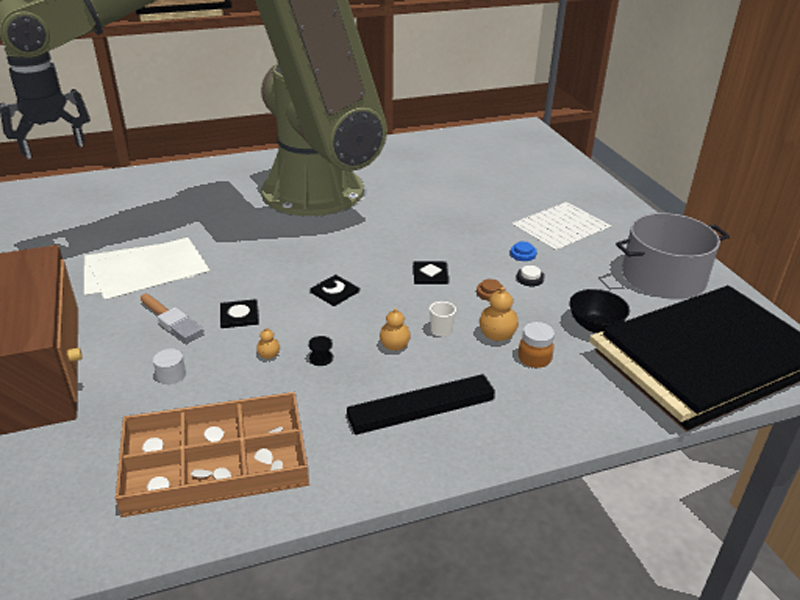

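Top picture (800x600):
- **Call button:** off-white cap at (205,371). The look-alikes are blue at (187,423) and brown at (261,359).
- **Gourds:** large (285,283), medium (395,300), small (521,325). The small one is the target.
- **Tiles:** diamond (312,415), crescent (430,415), round (540,402). The crescent is the target.

Next I'll measure these and check the choice in one close crop.

```bash
python3 - <<'E'
from h import *
import pickle
D=pickle.load(open("d.pkl","rb"));c=D["top"]
P=dict(button=(205,371),blue=(187,423),brown=(261,359),gl=(281,278),gm=(394,298),gs=(520,323),cres=(430,415),dia=(312,415),rnd=(540,402),cup=(340,310),spool=(472,305),weight=(621,323))
for k,(u,v) in P.items():
    u=(u+.5)*.64-.5;v=(v+.5)*.64-.5
    w=world(c,u,v);print(k,w.round(1),round(np.hypot(*w[:2])))
im=c["image"]
cr=lambda u,v:cv2.resize(im[v-28:v+28,u-28:u+28],(390,390),interpolation=cv2.INTER_CUBIC)
a=np.hstack([cr(131,237),cr(333,207)]);b=np.hstack([cr(275,265),cr(252,192)])
o=cv2.resize(np.vstack([a,b]),(600,600))
cv2.imwrite("pics/crop.png",o)
E
```

```text
button [507.9 325.3  21.4] 603
blue [420.  351.3  30.7] 548
brown [528.3 229.9  19. ] 576
gl [656.3 184.8 102.2] 682
gm [626.4   0.7  74.8] 626
gs [ 586.  -211.1   53.4] 623
cres [431.9 -60.6   9.9] 436
dia [432.3 142.2   9.5] 455
rnd [ 453.7 -248.7   16. ] 517
cup [614.4  95.3   4.2] 622
spool [ 618.5 -132.5   38.4] 633
weight [ 586.6 -384.1   42. ] 701
```

View pics/crop.png

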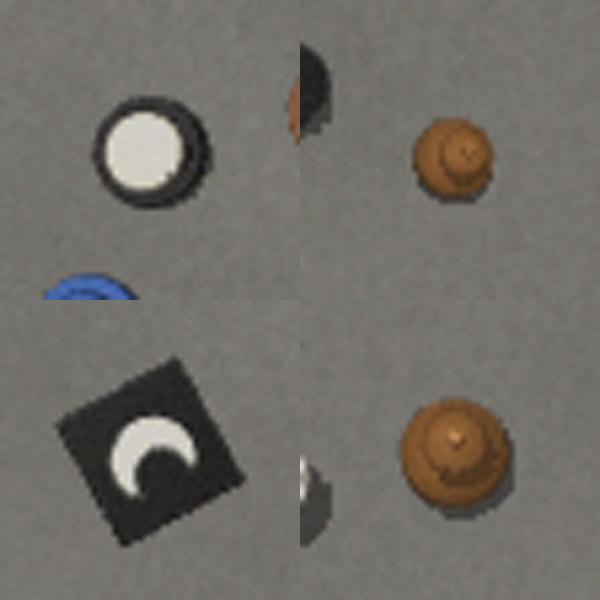

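Heights and reaches agree with the description, and the crop confirms the choice: off-white cap on black at (143,150), smallest gourd's stem at (467,153), crescent at (150,453). I'll press the button first.

```bash
cat >> h.py <<'E'
def onplane(c,u,v,z):
    a=world(c,u,v,100.);e=np.array(c["eye"]);return e+(a-e)*(z-e[2])/(a[2]-e[2])
def down(p):
    t=(np.arctan2(p[1],p[0])+np.pi/2)/2
    return [0,np.cos(t),np.sin(t),0]
E
python3 - <<'E'
from h import *
import pickle,json
c=pickle.load(open("d.pkl","rb"))["top"]
T=dict(b=onplane(c,129.2,236.5,22),g=onplane(c,335.7,207.1,60),t=onplane(c,274.5,265,10))
T={k:list(v) for k,v in T.items()};json.dump(T,open("t.json","w"));print(T)
b=T["b"]
bot.move_gripper(0)
bot.move_to([b[0],b[1],220],down(b))
bot.servo_line([b[0],b[1],60],speed=150)
hit=bot.servo_line([b[0],b[1],32],speed=15,until_force=9)
s=bot.read_state();print(hit,s["ee_pos"],s["ft_force"],s["grip_width"],s["clock"])
bot.dwell(.3);s=bot.read_state();print(s["ee_pos"],s["ft_force"])
E
```

```text
{'b': [np.float64(509.9058577827228), np.float64(330.1236373247196), np.float64(22.0)], 'g': [np.float64(583.9429866656542), np.float64(-218.0078945647166), np.float64(60.0)], 't': [np.float64(433.03200827640984), np.float64(-59.25238863731444), np.float64(10.0)]}
True [509.95518799 330.14818218  34.7622625 ] [-2.31242597 -1.19851448  6.24025099] 0.03952445102572596 6.8417
[509.94908703 330.15789593  34.75344453] [-2.98506634 -1.19810145  6.70896731]
```

```bash
python3 - <<'E'
from h import *
import json
T=json.load(open("t.json"));b,g=T["b"],T["g"]
print(bot.servo_line([b[0],b[1],33.5],speed=8,until_force=8))
s=bot.read_state();print(s["ee_pos"],s["ft_force"])
bot.dwell(.15)
bot.servo_line([b[0],b[1],60],speed=60)
s=bot.read_state();print(s["ft_force"])
bot.servo_line([b[0],b[1],220],speed=200)
bot.dwell(.2)
bot.move_to([g[0],g[1],220],down(g))
s=bot.read_state();print(s["ee_pos"],s["clock"])
c=bot.read_camera("wrist");cv2.imwrite("pics/w.png",c["image"])
M=c["mount"];q=np.array(s["tool_rot"]);Rt=R.from_quat(q[[1,2,3,0]]).as_matrix()
f=192/np.tan(np.radians(c["fovy"])/2)
p=np.linalg.inv(M)@np.r_[Rt.T@(np.array([g[0],g[1],60])-s["ee_pos"]),1]
r=np.hypot(p[0],p[1]);th=np.arctan2(r,p[2]);print("expected px",c["cx"]+f*th*p[0]/r,c["cy"]+f*th*p[1]/r)
E
```

```text
False
[510.04677158 330.20983369  34.57569321] [-6.2323473  -3.39163715 15.19635505]
[-0.47127141  0.06774203 -0.44038054]
[ 584.23663698 -217.08657144  219.99724748] 11.275
expected px 260.24509983260225 182.29368755605762
```

View pics/w.png

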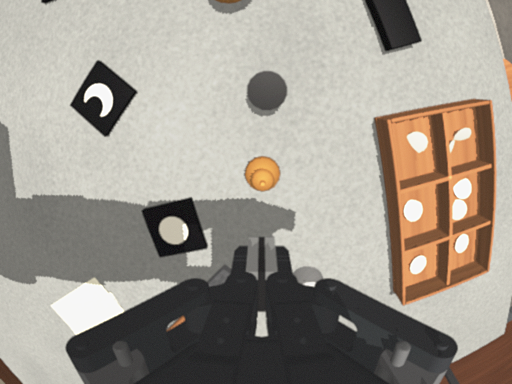

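The button bottomed out at 15 N and was released. The wrist picture shows the small gourd's stem at about (262,181), against a predicted (260,182), so the position holds. I'll point at the gourd, then the tile.

```bash
python3 - <<'E'
from h import *
import json
T=json.load(open("t.json"));g,t=T["g"],T["t"]
bot.servo_line([g[0],g[1],103],speed=80)
bot.dwell(2.2)
s=bot.read_state();print(s["ee_pos"],s["clock"])
bot.servo_line([g[0],g[1],220],speed=100)
bot.move_to([t[0],t[1],220],down(t))
bot.servo_line([t[0],t[1],55],speed=80)
bot.dwell(.8)
s=bot.read_state();print(s["ee_pos"],s["ft_force"],s["clock"])
c=bot.read_camera("scene");cv2.imwrite("pics/s2.png",cv2.resize(c["image"],(800,600),interpolation=cv2.INTER_CUBIC))
E
```

```text
[ 583.95138653 -217.99035103  103.00574347] 15.1333
[433.03543398 -59.24044774  54.99954247] [-0.38645565 -0.11154883  0.51245239] 20.3417
```

View pics/s2.png

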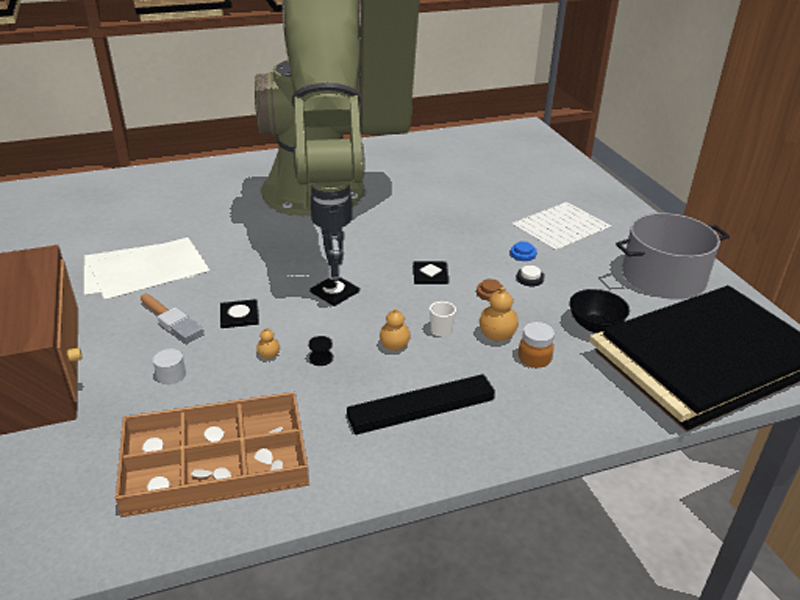

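The fingers stand over the crescent tile at (335,290), clear of it. Everything else is where it was and the button is up.

```bash
python3 -c "
from rig import bot
print(bot.finish_job())"
```

```text
the job is handed in; nothing more can be done
None
```

I handed the job in with the arm still pointing at the crescent tile: the call button was pressed to its stop and released, the smallest gourd was pointed at for 2.2 s, and nothing on the bench looks moved in the last picture; no verdict came back.

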